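Fit the star wheel onto the jar feeder's keyed stub

TASK

Set up the small jar feeder for big jars: take the star wheel with four arms by its hub, turn it until the slot in its hub lines up with the keys of the upright stub on the feeder's round deck, and slide it down until it lies flat on the deck, fully home, before letting go. Leave the eight-toothed star wheel where it lies.

Things in the scene. Friction and masses are not known exactly. Their poses are not given: they have to be found in the camera images.
- wheel4: Star wheel to fit: loose white plastic, 0.28-0.56 kg, flat on the table, hub up. Four arms 24 mm wide, 14 mm thick, reach 75 mm from the centre at 45 degrees to x and y. Bore right through: a slot 58 mm long along x, 20 mm wide, its middle widened to 30 x 30 mm. Fits the stub either way round (half-turn). Origin: centre of the underside, z up.
- wheel4_hub (a point): Centre of the hub's top on the four-armed wheel, 55 mm above its underside; axes as the wheel's. The hub is a block 74 mm along x, 46 mm along y, 55 mm tall. Grip it across the two flat sides facing +y and -y (46 mm apart), fingertips above the 14 mm thick arms. Only hub walls and bore here: nothing sticks up.
- stub: Fixed upright steel stub, does not turn: 20 mm round core, two opposite keys along x, 48 mm over both, 10 mm thick, rounded tops, 48 mm tall. About 5 mm and 10 degrees of play in the bore. Origin: on its axis at deck level, where the wheel's underside rests, z up. Round dark deck 224 mm across, 40 mm above the table; gearbox (62 mm above table) and track rails (55) lie over 105 mm from the axis.
- wheel8: The other star wheel, leave alone: loose white plastic, same hub and bore, 75 mm radius, but eight short teeth 16 mm wide on a broader web. Flat on the table. Origin: centre of the underside, x along its slot, z up.

How it is judged:
By the outcome, as a careful person would: the job done as asked, in the order asked, and still so for the second after the job is handed in, with the robot touching nothing.
It also fails if it takes over 38 s, if anything falls off the work surface, if the arm or the gripper's body presses on something with over 40 N, if the wrist force passes 120 N, or if a joint passes its speed limit or range.

ROBOT

A 7-joint arm with a two-finger parallel gripper is mounted at the origin on the work surface. World frame = base frame: x ahead of the robot, y to its left, z up, the work surface at z = 0. Lengths are in m, angles in degrees, forces in N, time in s.
With the tool pointing down it reaches from about 0.4 to 0.925 m from the base axis. Payload 5.6 kg.
Tool frame: the origin (TCP) lies midway between the tips of the shut fingers; the grasp point (between the pads) lies 19 mm behind it; y points along the fingers, z is the direction in which the jaws open and shut, and the axes are right-handed (so a half turn about y gives the same grasp; the last joint's range is limited). The gripper opens to 85 mm and grips with 20 to 120 N. Pads are 22 mm wide; open, the fingers measure 114 mm over their backs; the gripper's body (76 mm by 85 mm) begins 54 mm behind the grasp point. The pads swing forward as they close: fully open they stand 13 mm farther back than shut.
Start: joints at [-73.797, 26.786, -0.665, 91.828, 0.344, 61.387, -3.226], TCP at [0.208, 0.616, 0.204] pointing down, gripper open.
Joint ranges: [-144.91, 144.91], [-17.63, 115.5], [-89.93, 88.59], [15.96, 139.68], [-74.01, 254.01], [8.47, 105.57], [-167.45, 167.45]. Speed limits (degrees/s): [147.25, 147.25, 180, 180, 180, 180, 180].

INTERFACE

Orientations are given as [roll, pitch, yaw] about the fixed x, y, z axes, in that order (R = Rz(yaw) Ry(pitch) Rx(roll)).
In Python, from cell import robot, vision, ticket gives the robot as it stands. The module is installed in compiled form; this text tells all that it offers.
- The arm moves only by the tool step_arm, never from a script. Its argument "deltas" is one flat list of numbers, 7 for each row, row after row: the shift along the tool's x, y, z in mm, then the turn, a rotation vector about the tool's x, y, z in degrees, then the closure, from 0 (fully open) to 1 (shut). In form: [x, y, z, wx, wy, wz, fingers, x, y, z, wx, wy, wz, fingers, ...]. A call has 1 to 12 rows; each row shifts and turns the commanded pose from where the row before left it, along the tool's axes as they then stand; what a row does not reach is not made up. A row lasts 1/10 s, in which the tool goes at most 50 mm and 8.59 degrees, less where a joint would pass 70% of its speed; a pose out of reach is approached as far as the arm can. A call is refused whole if a number of a shift passes 50 or a number of a turn 8.59, either way. A call with a gripper value outside its range is refused whole. The fingers move at their own pace and stop on an object; "newtons" is the grip in N (left out, the last holds). Time passes only in rows, so rows that do not move let the fingers close. It gives the time, the measured TCP pose, the force and the opening at its end, in the units of the state.
- robot.state(): the state, without advancing time (a new reading comes with each control period).
- vision.get_image(name): name is "scene" or "top"; returns a dict with "pixels" (480x640x3 uint8, red, green, blue), "intrinsics" (3x3 intrinsics, pixels), "rvec" (rotation vector, rad) and "tvec" (3), from world to camera coordinates, as OpenCV has them. Camera axes: x right, y down, z forward; pixel columns grow to the right and rows downward; lengths in m; the calibration is good to about 2 mm. A picture is of the moment at which its call begins. There is no depth.
- ticket.finish_job(): hands the job in, once; it reports no verdict.
The state is a dict: "t": time; "joint_pos": joint angles; "qd": joint speeds; "tau": joint torques, N m; "ee_pos": TCP position; "orientation": TCP orientation; "force": force on the tool from outside, world axes, zero at the start; "wrist_torque": the same for the moment, N m; "opening": finger opening in m.
Only numpy, scipy, OpenCV 4.12 (cv2) and the standard library are available. Lean on these libraries where they do the work, as an engineer would, in place of code of your own. Each camera call takes 0.05 s, during which the arm holds its last target.

## Working session

There is one attempt and no reset: what is moved stays moved. The work goes in short steps, Python scripts to look and compute and a tool call to move; the robot and the scene stay as the last step left them, time stands still between calls to the robot, and variables do not carry over. Pictures are saved under pics/ and viewed, and the job is handed in when it is done.

Besides the shell and the picture viewer there is one more tool, called in YAML: its name, and indented under it one key for each argument. step_arm: Moves the arm, as the interface text tells. Its arguments: {"type":"object","properties":{"deltas":{"type":"array","items":{"type":"number"}},"newtons":{"type":"number"}},"required":["deltas"]}

```bash
mkdir -p pics
python3 - <<'E'
from cell import robot, vision
import cv2,pickle
s=robot.state(); print({k:s[k] for k in('t','ee_pos','orientation','opening','force')})
for n in('scene','top'):
    d=vision.get_image(n); pickle.dump(d,open(n+'.pkl','wb')); cv2.imwrite(f'pics/{n}0.png',d['pixels'][:,:,::-1]); 
    R=cv2.Rodrigues(d['rvec'])[0]; print(n,-R.T@d['tvec'].ravel() if hasattr(d['tvec'],'ravel') else d['tvec'],R[2])
E
```

```text
{'t': 0.0, 'ee_pos': array([0.20792334, 0.61518232, 0.20350437]), 'orientation': array([-9.01049138e+01, -8.06826944e-03, -1.86712096e+01]), 'opening': 0.08553992513221549, 'force': array([-0.07607165, -0.55770546, -0.73287321])}
scene [1.05422667 0.12976077 0.64020985] [-0.66477163 -0.18956668 -0.72259473]
top [ 0.45199361 -0.03446647  1.00579669] [ 0.05077385  0.00591884 -0.99869264]
```

View pics/scene0.png

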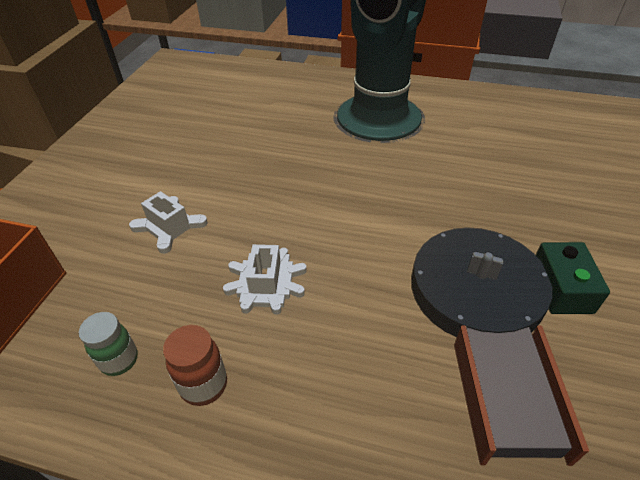

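View pics/top0.png

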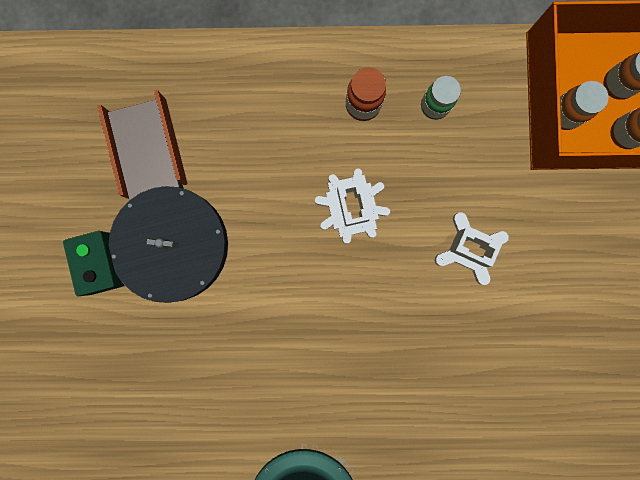

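The scene view shows wheel4 near (165,220), wheel8 at (265,275) and the stub at (487,265). In the top view, wheel4 is at about (475,248), wheel8 at (352,205), and the deck at (168,243) with the stub near (160,243).

```bash
cat > h.py <<'E'
import cv2,numpy as np
def ray(d,uv,z):
    K=np.array(d['intrinsics'],float);R=cv2.Rodrigues(np.array(d['rvec'],float))[0];t=np.array(d['tvec'],float).ravel()
    uv=np.atleast_2d(uv).astype(float); c=-R.T@t
    r=(np.linalg.inv(K)@np.c_[uv,np.ones(len(uv))].T).T@R
    return c+r*((z-c[2])/r[:,2])[:,None]
def proj(d,P):
    return cv2.projectPoints(np.array(P,float).reshape(-1,3),np.array(d['rvec'],float),np.array(d['tvec'],float),np.array(d['intrinsics'],float),None)[0].reshape(-1,2)
E
python3 - <<'E'
import pickle,cv2,numpy as np
T=pickle.load(open('top.pkl','rb'));S=pickle.load(open('scene.pkl','rb'))
print(T['intrinsics'],S['intrinsics'])
def crop(d,u,v,r): return cv2.resize(np.ascontiguousarray(d['pixels'][v-r:v+r,u-r:u+r,::-1]),(390,390),interpolation=cv2.INTER_CUBIC)
a=np.vstack([np.hstack([crop(T,473,248,39),crop(T,160,243,30)])])
cv2.imwrite('pics/zt.png',a)
a=np.vstack([np.hstack([crop(S,168,220,39),crop(S,487,265,30)])])
cv2.imwrite('pics/zs.png',a)
E
```

```text
[[506.68619884   0.         315.61333309]
 [  0.         506.68619884 245.5550266 ]
 [  0.           0.           1.        ]] [[464.83833883   0.         317.7539196 ]
 [  0.         464.83833883 241.78809522]
 [  0.           0.           1.        ]]
```

View pics/zt.png

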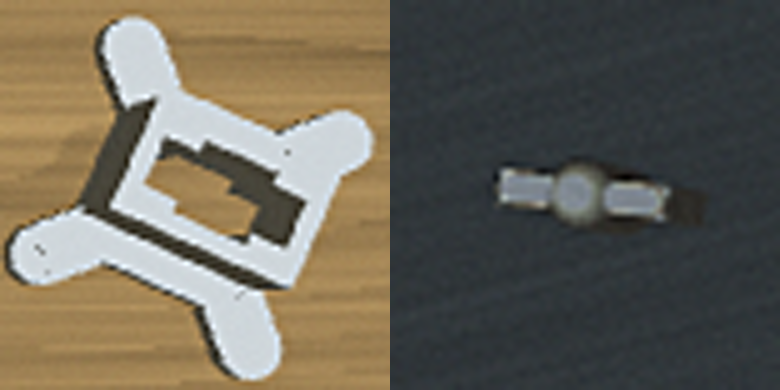

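View pics/zs.png

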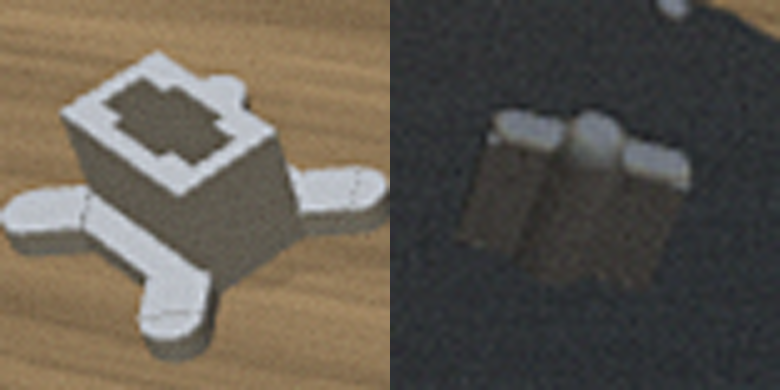

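Run:
```python
import pickle,numpy as np
from h import *
T=pickle.load(open('top.pkl','rb'));S=pickle.load(open('scene.pkl','rb'))
def ang(a,b): v=(b-a)[:2]; return np.degrees(np.arctan2(v[1],v[0]))
for n,d,c,o,s in(('top',T,[(156,98),(88,208),(290,288),(342,178)],(434,209),.2),('scene',S,[(158,52),(275,130),(183,195),(62,112)],(129,181),.2)):
    P=ray(d,np.array(c)*s+o-0.4,.055)
    print(n,P[:,:2].round(4),'c',P.mean(0).round(4))
    for i in range(4): print(np.linalg.norm(P[i]-P[(i+1)%4]).round(4),round(ang(P[i],P[(i+1)%4]),1))
for n,d,c,o in(('top',T,[(110,187),(187,194),(277,203)],(130,213)),('scene',S,[(105,125),(205,128),(300,165)],(457,235))):
  for z in(.082,.088):
    P=ray(d,np.array(c)*60/390+o-.4,z); print(n,z,P.round(4),(P[0]+P[2])/2,np.linalg.norm(P[0]-P[2]),ang(P[0],P[2]))
# deck centre
g=cv2.cvtColor(T['pixels'],cv2.COLOR_RGB2HSV); 
m=((T['pixels'].max(2)<75)).astype(np.uint8); m[:, :100]=0;m[:,240:]=0;m[:180]=0;m[310:]=0
m=cv2.morphologyEx(m,cv2.MORPH_OPEN,np.ones((9,9)))
cs=max(cv2.findContours(m,0,1)[0],key=cv2.contourArea)
e=cv2.fitEllipse(cv2.convexHull(cs)); print(e, ray(T,[e[0]],.04))
# wheel4 white: arms tips
```

```text
top [[ 0.5297 -0.3095]
 [ 0.4887 -0.2829]
 [ 0.4578 -0.3576]
 [ 0.4988 -0.3783]] c [ 0.4938 -0.3321  0.055 ]
0.0489 147.1
0.0808 -112.4
0.0459 -26.7
0.0754 65.8
scene [[ 0.4567 -0.3596]
 [ 0.4877 -0.294 ]
 [ 0.5286 -0.311 ]
 [ 0.4977 -0.3784]] c [ 0.4927 -0.3358  0.055 ]
0.0726 64.7
0.0443 -22.6
0.0741 -114.6
0.0451 155.4
top 0.082 [[0.5102 0.2804 0.082 ]
 [0.508  0.2587 0.082 ]
 [0.5052 0.2333 0.082 ]] [0.50769868 0.25683848 0.082     ] 0.04739525057631661 -96.13036161932182
top 0.088 [[0.5099 0.2784 0.088 ]
 [0.5076 0.2568 0.088 ]
 [0.5048 0.2315 0.088 ]] [0.50733688 0.25494647 0.088     ] 0.04708742147696216 -96.13036161932179
scene 0.082 [[0.5068 0.2324 0.082 ]
 [0.5019 0.2562 0.082 ]
 [0.5089 0.2787 0.082 ]] [0.50783008 0.25550635 0.082     ] 0.04635481823732337 87.40067328232169
scene 0.088 [[0.5127 0.2313 0.088 ]
 [0.5078 0.2548 0.088 ]
 [0.5147 0.2771 0.088 ]] [0.5137031  0.25415476 0.088     ] 0.04585656670945886 87.40067328232178
((164.75267028808594, 245.42906188964844), (115.28404998779297, 126.68018341064453), 73.87234497070312) [[0.50469086 0.2597366  0.04      ]]
```

Run:
```python
import pickle,numpy as np
from h import *
T=pickle.load(open('top.pkl','rb'));S=pickle.load(open('scene.pkl','rb'))
def ang(v): return np.degrees(np.arctan2(v[1],v[0]))
P=ray(T,np.array([(157,97),(107,210),(290,288),(342,178)])*.2+(434,209)-.4,.055)
print(P.mean(0),[(np.linalg.norm(P[i]-P[(i+1)%4]).round(4),ang(P[i]-P[(i+1)%4]).round(1)) for i in range(4)])
# bore opening in both views: dark/wood inside hub top
for n,d,c,z in(('top',T,(473,248),.055),('scene',S,(161,205),.055)):
    px=d['pixels'].astype(int); w=((px.min(2)>150)).astype(np.uint8)
    cs,h=cv2.findContours(w,cv2.RETR_CCOMP,cv2.CHAIN_APPROX_NONE)
    for k,cc in enumerate(cs):
        if h[0][k][3]>=0 and cv2.contourArea(cc)>60:
            Q=ray(d,cc.reshape(-1,2),z)[:,:2].astype(np.float32); r=cv2.minAreaRect(Q*1000); m=cv2.moments((Q*1000).reshape(-1,1,2))
            print(n,cc.mean(0),'rect',r,'cen',m['m10']/m['m00'],m['m01']/m['m00'])
# stub brights
for n,d,b in(('top',T,(140,180,230,256)),('scene',S,(465,508,245,285))):
    px=d['pixels'][b[2]:b[3],b[0]:b[1]].max(2)
    for th in(100,120,140):
        ys,xs=np.nonzero(px>th); 
        for z in(.088,):
            Q=ray(d,np.c_[xs+b[0],ys+b[2]],z)[:,:2]*1000
            u,s,v=np.linalg.svd(Q-Q.mean(0)); print(n,th,len(xs),Q.mean(0),cv2.minAreaRect(Q.astype(np.float32)),ang(v[0])%180)
# deck: rim in top
px=T['pixels']; m=(px.max(2)<75).astype(np.uint8)
```

```text
[ 0.4936399 -0.333936   0.055    ] [(np.float64(0.0467), np.float64(-25.1)), (np.float64(0.074), np.float64(66.1)), (np.float64(0.0459), np.float64(153.3)), (np.float64(0.0752), np.float64(-114.6))]
top [[478.7195122  247.07317073]] rect ((494.0498046875, -334.2371826171875), (61.14585876464844, 33.33560562133789), 65.12455749511719) cen 494.02152521379656 -334.28834073642486
top [[353.34090909 202.25      ]] rect ((580.8132934570312, -100.97982025146484), (61.8847770690918, 34.393314361572266), 12.01051139831543) cen 581.1225093822229 -101.21148731676686
top [[347.144 211.872]] rect ((566.0490112304688, -85.45184326171875), (88.279296875, 41.86310958862305), 43.133689880371094) cen 562.1767693512508 -88.9438412038251
scene [[262.2345679  260.40740741]] rect ((579.5258178710938, -103.30040740966797), (60.7940788269043, 33.5537223815918), 13.2434663772583) cen 579.6003016816245 -103.47536325930133
scene [[162.         204.69354839]] rect ((492.1793212890625, -336.845458984375), (62.31241989135742, 33.509124755859375), 65.50717163085938) cen 492.2341990057876 -336.8992837385948
top 100
[... 213 characters left out ...]
 255.1199493408203), (45.94492721557617, 9.383248329162598), 84.14386749267578) 83.6299029098582
top 140 80 [508.15649207 256.91592036] ((508.03936767578125, 256.5794372558594), (42.89262008666992, 8.23215103149414), 84.14386749267578) 82.95124584242406
scene 100 119 [512.65960406 254.40309888] ((511.9184875488281, 253.7960662841797), (45.77376937866211, 15.939336776733398), 84.57975006103516) 83.1005231705735
scene 120 77 [511.99404871 254.82379213] ((510.265380859375, 254.88571166992188), (43.29320526123047, 12.499049186706543), 83.81713104248047) 84.0971267560537
scene 140 0 [nan nan] ((0.0, 0.0), (0.0, 0.0), 0.0) 0.0<stdin>:22: RuntimeWarning: Mean of empty slice.
  ret = um.true_divide(
```

```bash
cat >> h.py <<'E'
def rows(p,yaw,path,f,nd=0):
    """path: list of (x,y,z,yaw) in m,deg; prints rounded rows"""
    p=np.array(p,float)*1000; out=[]
    for x,y,z,w in path:
        c,s=np.cos(np.radians(yaw)),np.sin(np.radians(yaw))
        d=np.array([x,y,z])*1000-p
        X=np.array([c,s,0]);Z=np.array([-s,c,0]);
        t=np.round([d@X,-d[2],d@Z],nd); wy=np.round(-(w-yaw),max(nd,1))
        p=p+t[0]*X+t[2]*Z-np.array([0,0,t[1]]); yaw-=wy
        out+=[*t,0,wy,0,f]
    o=[float(v) for v in out]; 
    for i in range(0,len(o),84): print([int(v) if v==int(v) else v for v in o[i:i+84]])
    print('end',p,yaw)
E
python3 - <<'E'
from h import *
from cell import robot
s=robot.state();p=s['ee_pos'];yaw=s['orientation'][2]
a0=np.arctan2(p[1],p[0]);r0=np.hypot(p[0],p[1]);q=np.array([.493,-.3355]);a1=np.arctan2(q[1],q[0]);r1=np.hypot(*q)
N=25;path=[]
for i in range(1,N+1):
    k=i/N;a=a0+k*(a1-a0);r=r0+k*(r1-r0);path.append((r*np.cos(a),r*np.sin(a),.2035,yaw+k*(-114.6-yaw)))
rows(p,yaw,path,0)
E
```

```text
[48, 0, -4, 0, 3.8, 0, 0, 47, 0, -4, 0, 3.9, 0, 0, 47, 0, -5, 0, 3.8, 0, 0, 48, 0, -4, 0, 3.8, 0, 0, 46, 0, -6, 0, 3.9, 0, 0, 47, 0, -5, 0, 3.8, 0, 0, 47, 0, -6, 0, 3.9, 0, 0, 46, 0, -6, 0, 3.8, 0, 0, 46, 0, -6, 0, 3.8, 0, 0, 46, 0, -7, 0, 3.9, 0, 0, 46, 0, -7, 0, 3.8, 0, 0, 45, 0, -7, 0, 3.8, 0, 0]
[46, 0, -7, 0, 3.9, 0, 0, 45, 0, -8, 0, 3.8, 0, 0, 45, 0, -8, 0, 3.9, 0, 0, 44, 0, -9, 0, 3.8, 0, 0, 45, 0, -8, 0, 3.8, 0, 0, 44, 0, -9, 0, 3.9, 0, 0, 44, 0, -9, 0, 3.8, 0, 0, 44, 0, -10, 0, 3.8, 0, 0, 44, 0, -9, 0, 3.9, 0, 0, 43, 0, -10, 0, 3.8, 0, 0, 43, 0, -11, 0, 3.9, 0, 0, 43, 0, -10, 0, 3.8, 0, 0]
[43, 0, -11, 0, 3.8, 0, 0]
end [ 492.72583296 -335.46842809  203.59318946] -114.57590774792601
```

step_arm:
  deltas: [48, 0, -4, 0, 3.8, 0, 0, 47, 0, -4, 0, 3.9, 0, 0, 47, 0, -5, 0, 3.8, 0, 0, 48, 0, -4, 0, 3.8, 0, 0, 46, 0, -6, 0, 3.9, 0, 0, 47, 0, -5, 0, 3.8, 0, 0, 47, 0, -6, 0, 3.9, 0, 0, 46, 0, -6, 0, 3.8, 0, 0, 46, 0, -6, 0, 3.8, 0, 0, 46, 0, -7, 0, 3.9, 0, 0, 46, 0, -7, 0, 3.8, 0, 0, 45, 0, -7, 0, 3.8, 0, 0]
  newtons: 60

```text
t: 1.3
ee_pos: [0.5843, 0.2188, 0.2041]
orientation: [-90.0, -0.0, -64.8]
force: [0.8, 0.5, -0.4]
opening: 0.0854
```

step_arm:
  deltas: [46, 0, -7, 0, 3.9, 0, 0, 45, 0, -8, 0, 3.8, 0, 0, 45, 0, -8, 0, 3.9, 0, 0, 44, 0, -9, 0, 3.8, 0, 0, 45, 0, -8, 0, 3.8, 0, 0, 44, 0, -9, 0, 3.9, 0, 0, 44, 0, -9, 0, 3.8, 0, 0, 44, 0, -10, 0, 3.8, 0, 0, 44, 0, -9, 0, 3.9, 0, 0, 43, 0, -10, 0, 3.8, 0, 0, 43, 0, -11, 0, 3.9, 0, 0, 0, 0, 0, 0, 0, 0, 0]

```text
t: 2.5
ee_pos: [0.536, -0.2679, 0.2048]
orientation: [-90.0, -0.2, -107.7]
force: [0.2, 0.4, 0.8]
opening: 0.0857
```

Run:
```python
from h import *
rows((.536,-.2679,.2048),-107.7,[(.515,-.302,.19,-111),(.493,-.3355,.17,-114.6),(.493,-.3355,.13,-114.6)],0)
```

```text
[39, 15, -10, 0, 3.3, 0, 0, 39, 20, -8, 0, 3.6, 0, 0, 0, 40, 0, 0, 0, 0, 0]
end [ 493.17110237 -335.5561602   129.8       ] -114.6
```

step_arm:
  deltas: [39, 15, -10, 0, 3.3, 0, 0, 39, 20, -8, 0, 3.6, 0, 0, 0, 40, 0, 0, 0, 0, 0, 0, 0, 0, 0, 0, 0, 0, 0, 0, 0, 0, 0, 0, 0]

```text
t: 3.0
ee_pos: [0.499, -0.3274, 0.1292]
orientation: [-90.1, 0.0, -113.8]
force: [-0.2, 1.0, 0.1]
opening: 0.0854
```

Run:
```python
from cell import robot, vision
import cv2,pickle
d=vision.get_image('scene'); cv2.imwrite('pics/s1.png',cv2.resize(d['pixels'][60:300,30:350,::-1],(800,600)))
```

```text
(no output)
```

View pics/s1.png

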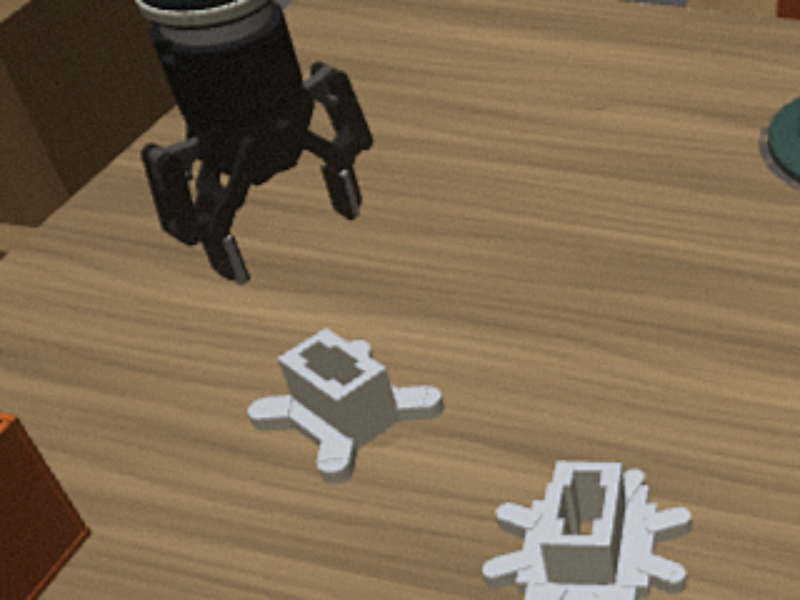

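The jaws are above the wheel4 hub, which is at crop (330,365). They open across its long sides, with wheel8 well clear at (590,520).

Run:
```python
from h import *
from cell import robot
s=robot.state();p=s['ee_pos'];print(p,s['orientation'])
rows(p,s['orientation'][2],[(.493,-.3355,.09,-114.6),(.493,-.3355,.055,-114.6),(.493,-.3355,.018,-114.6)],0)
```

```text
[ 0.49996519 -0.3278233   0.13039456] [-8.99511665e+01  2.23535772e-02 -1.13749082e+02]
[10, 40, -3, 0, 0.9, 0, 0, 0, 35, 0, 0, 0, 0, 0, 0, 37, 0, 0, 0, 0, 0]
end [ 493.19191144 -335.7682798    18.39456229] -114.64908210541888
```

step_arm:
  deltas: [10, 20, -3, 0, 0.9, 0, 0, 0, 25, 0, 0, 0, 0, 0, 0, 0, 0, 0, 0, 0, 0]

```text
t: 3.35
ee_pos: [0.4919, -0.3347, 0.0837]
orientation: [-90.1, 0.1, -114.6]
force: [-0.3, 1.1, -0.7]
opening: 0.0852
```

Descend with the jaws open (tips clear each side by about 20 mm), then close.

step_arm:
  deltas: [0, 25, 0, 0, 0, 0, 0, 0, 25, 0, 0, 0, 0, 0, 0, 15, 0, 0, 0, 0, 0, 0, 0, 0, 0, 0, 0, 0, 0, 0, 0, 0, 0, 0, 0.3]

```text
t: 3.85
ee_pos: [0.4929, -0.3368, 0.0207]
orientation: [-89.9, -0.0, -114.7]
force: [-0.2, 0.4, 0.7]
opening: 0.0732
```

step_arm:
  deltas: [0, 0, 0, 0, 0, 0, 0.4, 0, 0, 0, 0, 0, 0, 0.5, 0, 0, 0, 0, 0, 0, 0.7, 0, 0, 0, 0, 0, 0, 0.7, 0, 0, 0, 0, 0, 0, 0.7, 0, 0, 0, 0, 0, 0, 0.7]
  newtons: 60

```text
t: 4.45
ee_pos: [0.4927, -0.337, 0.0213]
orientation: [-89.9, 0.0, -114.8]
force: [-0.6, 0.6, 6.9]
opening: 0.044
```

step_arm:
  deltas: [0, 0, 0, 0, 0, 0, 0.8, 0, -10, 0, 0, 0, 0, 0.8, 0, -20, 0, 0, 0, 0, 0.8, 0, -40, 0, 0, 0, 0, 0.8, 0, -50, 0, 0, 0, 0, 0.8, 0, -30, 0, 0, 0, 0, 0.8, 0, 0, 0, 0, 0, 0, 0.8]

```text
t: 5.15
ee_pos: [0.4941, -0.3385, 0.1747]
orientation: [-89.5, -0.0, -114.8]
force: [0.0, -0.4, -4.1]
opening: 0.0437
```

Run:
```python
from h import *
from cell import robot, vision
d=vision.get_image('scene'); cv2.imwrite('pics/s2.png',cv2.resize(d['pixels'][60:300,30:350,::-1],(800,600)))
s=robot.state();p=s['ee_pos'];yaw=s['orientation'][2];print(p,s['orientation'],s['force'],s['opening'])
a0=np.arctan2(p[1],p[0]);r0=np.hypot(p[0],p[1]);q=np.array([.5085,.2555]);a1=np.arctan2(q[1],q[0]);r1=np.hypot(*q)
N=20;path=[]
for i in range(1,N+1):
    k=i/N;a=a0+k*(a1-a0);r=r0+k*(r1-r0);path.append((r*np.cos(a),r*np.sin(a),.17,yaw+k*(-96.2-yaw)))
rows(p,yaw,path,0.8)if 0 else rows(p,yaw,path,.8)
```

```text
[ 0.49271786 -0.33705411  0.1718116 ] [-8.97510834e+01  2.33297461e-02 -1.14767752e+02] [ 0.51750871  1.06885647 -4.82298268] 0.043853259550612596
[-32, 2, 3, 0, -0.9, 0, 0.8, -31, 0, 2, 0, -1, 0, 0.8, -32, 0, 1, 0, -0.9, 0, 0.8, -32, 0, -1, 0, -0.9, 0, 0.8, -31, 0, -1, 0, -0.9, 0, 0.8, -31, 0, -3, 0, -1, 0, 0.8, -31, 0, -4, 0, -0.9, 0, 0.8, -31, 0, -5, 0, -0.9, 0, 0.8, -31, 0, -6, 0, -1, 0, 0.8, -30, 0, -8, 0, -0.9, 0, 0.8, -30, 0, -8, 0, -0.9, 0, 0.8, -29, 0, -10, 0, -0.9, 0, 0.8]
[-29, 0, -10, 0, -1, 0, 0.8, -29, 0, -12, 0, -0.9, 0, 0.8, -28, 0, -12, 0, -0.9, 0, 0.8, -28, 0, -14, 0, -1, 0, 0.8, -26, 0, -15, 0, -0.9, 0, 0.8, -27, 0, -15, 0, -0.9, 0, 0.8, -25, 0, -17, 0, -0.9, 0, 0.8, -25, 0, -17, 0, -1, 0, 0.8]
end [508.56298721 255.22096621 169.81160241] -96.16775217810925
```

View pics/s2.png

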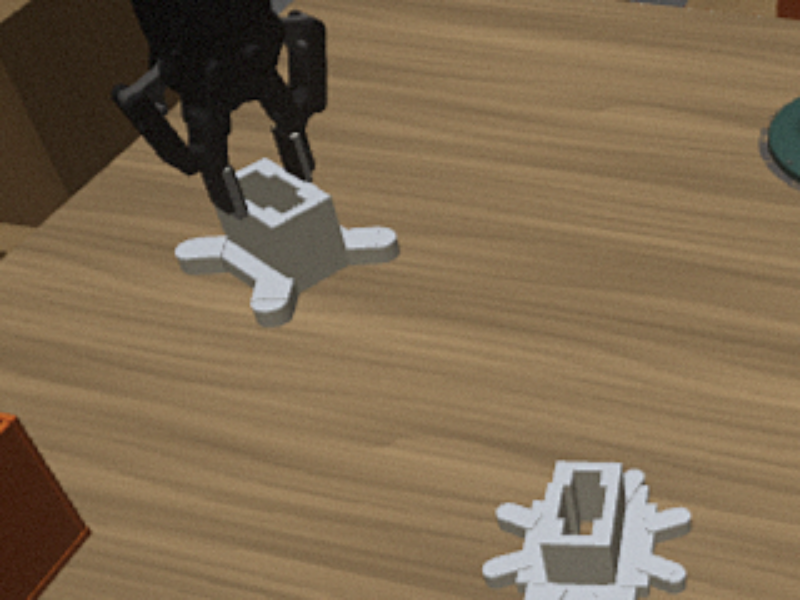

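The wheel is lifted and level, hub top at crop (278,190). The grip looks a little off-centre along the hub, so I'll measure it.

Run:
```python
from h import *
from cell import robot, vision
for n in('scene','top'):
    d=vision.get_image(n); px=d['pixels'].astype(int); w=((px.min(2)>140)).astype(np.uint8)
    cv2.imwrite(f'pics/{n}2.png',d['pixels'][:,:,::-1])
    cs,h=cv2.findContours(w,cv2.RETR_CCOMP,cv2.CHAIN_APPROX_NONE)
    for k,cc in enumerate(cs):
        if h[0][k][3]>=0 and cv2.contourArea(cc)>60:
            Q=ray(d,cc.reshape(-1,2),.2055)[:,:2].astype(np.float32); print(n,cc.mean(0),'rect',cv2.minAreaRect(Q*1000))
s=robot.state();print(s['t'],s['ee_pos'],s['orientation'],s['wrist_torque'])
d=vision.get_image('top');cv2.imwrite('pics/t2.png',cv2.resize(d['pixels'][150:390,400:640,::-1],(600,600)))
```

```text
scene [[262.18518519 260.66666667]] rect ((701.6539306640625, -43.540008544921875), (44.99866485595703, 24.668893814086914), 13.897116661071777)
top [[347.24590164 212.28688525]] rect ((547.207763671875, -77.38619995117188), (73.15106201171875, 34.08893966674805), 43.13694381713867)
top [[353.57471264 202.56321839]] rect ((560.5610961914062, -90.3999252319336), (51.15523910522461, 27.994604110717773), 14.264031410217285)
5.3 [ 0.49093639 -0.33547548  0.16842962] [-9.01307402e+01  3.94202005e-02 -1.14756990e+02] [ 0.0270156  -0.01813167  0.00613167]
```

View pics/t2.png

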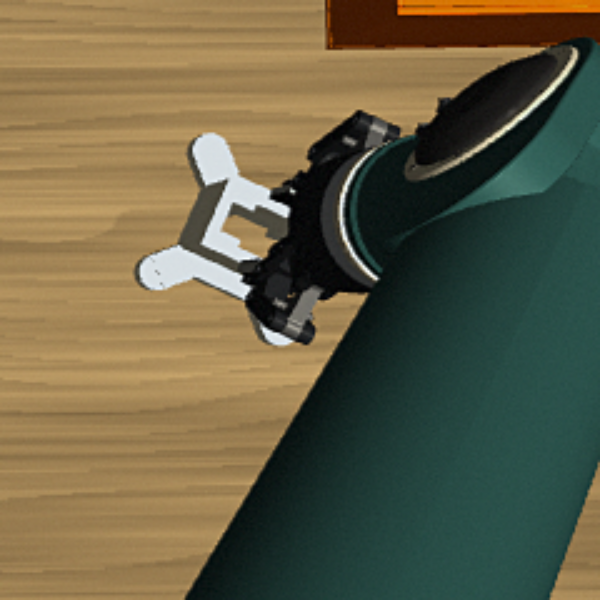

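Run:
```python
import cv2
d=cv2.imread('pics/scene2.png'); cv2.imwrite('pics/s2z.png',cv2.resize(d[100:190,95:195],(800,720),interpolation=cv2.INTER_CUBIC)[:600])
```

```text
(no output)
```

View pics/s2z.png

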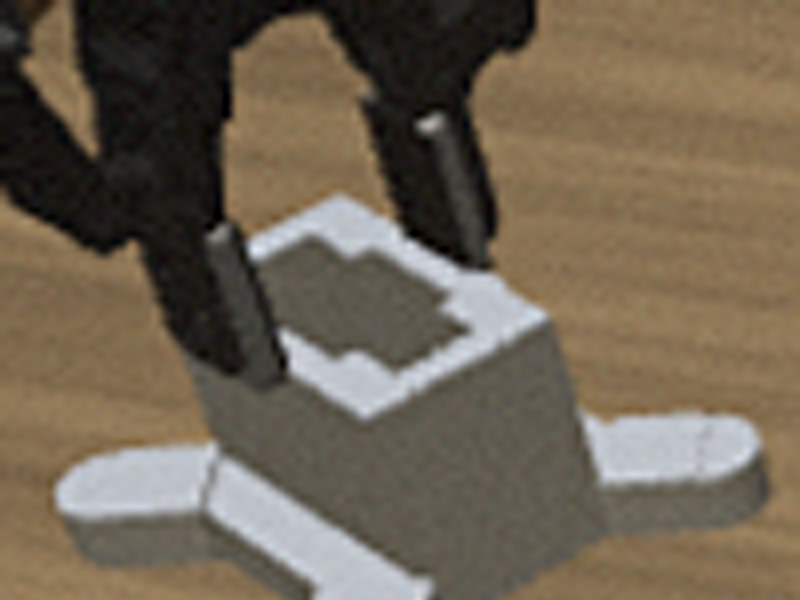

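Run:
```python
from h import *
import pickle
S=pickle.load(open('scene.pkl','rb'))
c=np.array([(340,195),(550,320),(365,418)])/8+(95,100)-.45
for z in(.18,.19,.2,.205,.21,.22):
    P=ray(S,c,z); print(z,np.linalg.norm(P[0]-P[1]),np.linalg.norm(P[2]-P[1]),'centre',(P[0]+P[2])/2,'ang',np.degrees(np.arctan2(*(P[1]-P[0])[:2][::-1])))
# finger tip bottoms and arm tip
print(proj(S,[(.492,-.3365,.17),(.492,-.3365,.205)]))
```

```text
0.18 0.07941477636476191 0.04745336098040899 centre [ 0.46002786 -0.36380025  0.18      ] ang 64.1841700436953
0.19 0.07768915539461121 0.04642223656552915 centre [ 0.47293933 -0.35307555  0.19      ] ang 64.18417004369535
0.2 0.07596353442446033 0.04539111215064932 centre [ 0.48585081 -0.34235086  0.2       ] ang 64.1841700436953
0.205 0.07510072393938502 0.04487554994320935 centre [ 0.49230655 -0.33698851  0.205     ] ang 64.18417004369525
0.21 0.07423791345430958 0.04435998773576943 centre [ 0.49876228 -0.33162616  0.21      ] ang 64.18417004369523
0.22 0.0725122924841589 0.0433288633208897 centre [ 0.51167376 -0.32090147  0.22      ] ang 64.18417004369526
[[144.9112765  154.59926725]
 [138.90990154 137.28335126]]
```

Hub centre and height match the TCP, so the grasp is centred and hasn't slipped. Next, the carry to the stub.

step_arm:
  deltas: [-32, 0, 3, 0, -0.9, 0, 0.8, -31, 0, 2, 0, -1, 0, 0.8, -32, 0, 1, 0, -0.9, 0, 0.8, -32, 0, -1, 0, -0.9, 0, 0.8, -31, 0, -1, 0, -0.9, 0, 0.8, -31, 0, -3, 0, -1, 0, 0.8, -31, 0, -4, 0, -0.9, 0, 0.8, -31, 0, -5, 0, -0.9, 0, 0.8, -31, 0, -6, 0, -1, 0, 0.8, -30, 0, -8, 0, -0.9, 0, 0.8, -30, 0, -8, 0, -0.9, 0, 0.8, -29, 0, -10, 0, -0.9, 0, 0.8]

```text
t: 6.55
ee_pos: [0.5771, 0.0243, 0.1673]
orientation: [-90.2, -0.1, -103.6]
force: [-1.1, 0.2, -3.3]
opening: 0.0437
```

step_arm:
  deltas: [-29, 0, -10, 0, -1, 0, 0.8, -29, 0, -12, 0, -0.9, 0, 0.8, -28, 0, -12, 0, -0.9, 0, 0.8, -28, 0, -14, 0, -1, 0, 0.8, -26, 0, -15, 0, -0.9, 0, 0.8, -27, 0, -15, 0, -0.9, 0, 0.8, -25, 0, -17, 0, -0.9, 0, 0.8, -25, 0, -17, 0, -1, 0, 0.8, 0, 0, 0, 0, 0, 0, 0.8, 0, 0, 0, 0, 0, 0, 0.8, 0, 0, 0, 0, 0, 0, 0.8]

```text
t: 7.65
ee_pos: [0.5077, 0.2542, 0.1684]
orientation: [-90.1, -0.1, -96.3]
force: [0.5, -0.5, -4.1]
opening: 0.0434
```

Run:
```python
from h import *
from cell import robot, vision
for n in('scene','top'):
    d=vision.get_image(n)
    cv2.imwrite(f'pics/{n}3.png',d['pixels'][:,:,::-1])
    if n=='scene': cv2.imwrite('pics/s3z.png',cv2.resize(d['pixels'][170:320,400:600,::-1],(800,600),interpolation=cv2.INTER_CUBIC))
s=robot.state();print(s['t'],s['ee_pos'],s['orientation'],s['opening'],s['force'])
```

```text
7.75 [0.50810349 0.25415835 0.168954  ] [-9.00218357e+01 -6.98493879e-02 -9.63082412e+01] 0.04352980000991718 [ 0.08449352 -0.39282701 -4.29622128]
```

View pics/s3z.png

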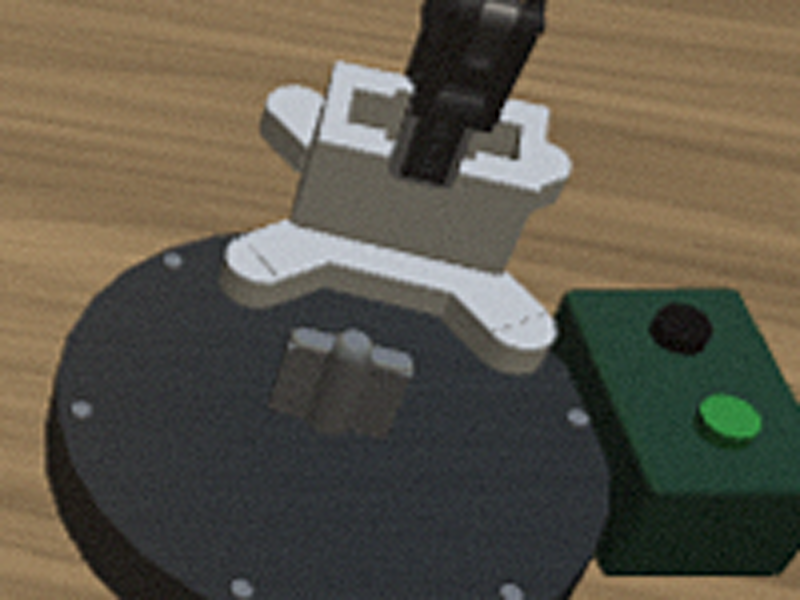

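View pics/top3.png

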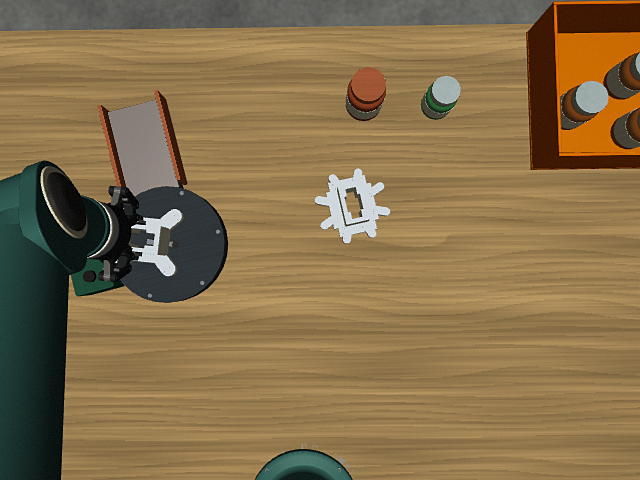

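The wheel hangs level above the stub. Hub top corners in the crop are about (338,62), (548,103), (540,190) and (322,142); the stub top is at (350,345).

Run:
```python
from h import *
import pickle
S=pickle.load(open('scene.pkl','rb'));T=pickle.load(open('top.pkl','rb'))
A=lambda v:round(np.degrees(np.arctan2(v[1],v[0])),1)
c=np.array([(338,62),(548,103),(540,190),(322,142)])/4+(400,170)-.4
P=ray(S,c,.203); print(P.mean(0),A(P[1]-P[0]),A(P[2]-P[3]),[np.linalg.norm(P[i]-P[(i+1)%4]).round(4) for i in range(4)])
# stub base/bottom edges of front in scene: left-bottom (272,408), right-bottom (388,437) on deck z=.04
Q=ray(S,np.array([(272,408),(388,437)])/4+(400,170)-.4,.04);print('front base',Q,A(Q[1]-Q[0]),np.linalg.norm(Q[1]-Q[0]))
# deck rim screws + deck circle centre
for n,d,b in(('scene',S,(400,560,220,340)),('top',T,(105,232,183,305))):
    px=d['pixels'].astype(int); m=((px.min(2)>95)&(px.max(2)-px.min(2)<30)).astype(np.uint8)
    k,l,st,ce=cv2.connectedComponentsWithStats(m)
    pts=[ce[i] for i in range(1,k) if b[0]<ce[i][0]<b[1] and b[2]<ce[i][1]<b[3] and 2<=st[i][4]<40]
    W=ray(d,pts,.04)[:,:2]; print(n,[(tuple(p.round(1)),tuple((w*1000).round(1))) for p,w in zip(pts,W)])
```

```text
[0.50958471 0.25510249 0.203     ] 85.3 84.0 [np.float64(0.0725), np.float64(0.0479), np.float64(0.0721), np.float64(0.0463)]
front base [[0.50860839 0.23315204 0.04      ]
 [0.51301849 0.27978155 0.04      ]] 84.6 0.046837589570165004
scene [((np.float64(442.5), np.float64(234.5)), (np.float64(430.6), np.float64(185.9))), ((np.float64(500.1), np.float64(235.1)), (np.float64(407.6), np.float64(285.8))), ((np.float64(419.8), np.float64(271.9)), (np.float64(528.5), np.float64(156.1))), ((np.float64(544.0), np.float64(274.0)), (np.float64(483.5), np.float64(355.3))), ((np.float64(459.8), np.float64(316.6)), (np.float64(603.6), np.float64(225.4))), ((np.float64(527.5), np.float64(317.8)), (np.float64(580.6), np.float64(325.3)))]
top [((np.float64(181.2), np.float64(192.7)), (np.float64(605.9), np.float64(228.4))), ((np.float64(129.4), np.float64(205.1)), (np.float64(583.1), np.float64(328.1))), ((np.float64(217.3), np.float64(231.2)), (np.float64(530.7), np.float64(159.0))), ((np.float64(113.2), np.float64(256.0)), (np.float64(485.6), np.float64(358.4))), ((np.float64(201.6), np.float64(282.6)), (np.float64(433.0), np.float64(189.1))), ((np.float64(149.4), np.float64(295.1)), (np.float64(410.4), np.float64(288.7)))]
```

Screw-circle and key-base measurements agree on a stub at about (0.506, 0.256). I'll shift a little and start down.

step_arm:
  deltas: [-1.4, 0, -2.2, 0, 0, 0, 0.8, 0, 25, 0, 0, 0, 0, 0.8, 0, 20, 0, 0, 0, 0, 0.8, 0, 0, 0, 0, 0, 0, 0.8, 0, 0, 0, 0, 0, 0, 0.8]

```text
t: 8.25
ee_pos: [0.5059, 0.2571, 0.1247]
orientation: [-90.0, -0.0, -96.2]
force: [-0.3, -0.2, -4.0]
opening: 0.0433
```

Run:
```python
from h import *
from cell import robot, vision
d=vision.get_image('scene')
cv2.imwrite('pics/s4z.png',cv2.resize(d['pixels'][170:320,400:600,::-1],(800,600),interpolation=cv2.INTER_CUBIC))
for i in range(1):
    s=robot.state();print(s['t'],s['ee_pos'],s['orientation'],s['opening'],s['force'])
```

```text
8.3 [0.50646977 0.25739414 0.12538317] [-8.99316576e+01  3.92789102e-02 -9.62048924e+01] 0.04385894458792677 [-0.38115351 -0.55046838 -2.72927373]
```

View pics/s4z.png

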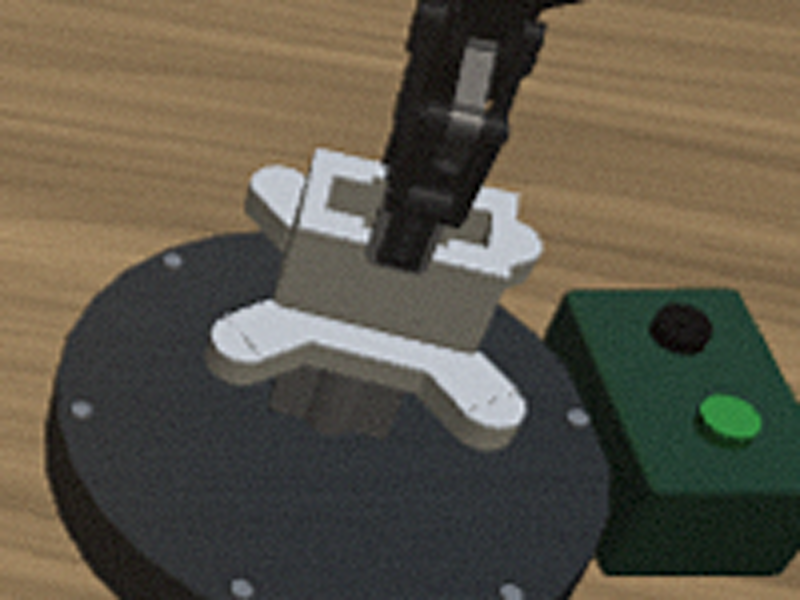

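The wheel hangs about 15 mm over the stub top, centred and parallel to the keys. Continuing slowly while watching the force.

step_arm:
  deltas: [0, 6, 0, 0, 0, 0, 0.8, 0, 6, 0, 0, 0, 0, 0.8, 0, 6, 0, 0, 0, 0, 0.8, 0, 6, 0, 0, 0, 0, 0.8, 0, 0, 0, 0, 0, 0, 0.8]

```text
t: 8.8
ee_pos: [0.505, 0.257, 0.0994]
orientation: [-90.1, -0.1, -96.2]
force: [0.5, -0.5, -3.1]
opening: 0.0436
```

step_arm:
  deltas: [0, 6, 0, 0, 0, 0, 0.8, 0, 8, 0, 0, 0, 0, 0.8, 0, 8, 0, 0, 0, 0, 0.8, 0, 8, 0, 0, 0, 0, 0.8, 0, 0, 0, 0, 0, 0, 0.8]

```text
t: 9.3
ee_pos: [0.5047, 0.2569, 0.069]
orientation: [-90.1, -0.1, -96.2]
force: [-0.7, 0.2, -3.9]
opening: 0.0434
```

step_arm:
  deltas: [0, 3, 0, 0, 0, 0, 0.8, 0, 2, 0, 0, 0, 0, 0.8, 0, 1, 0, 0, 0, 0, 0.8, 0, 1, 0, 0, 0, 0, 0.8, 0, 0, 0, 0, 0, 0, 0.8, 0, 0, 0, 0, 0, 0, 0.8]

```text
t: 9.9
ee_pos: [0.5057, 0.2575, 0.0636]
orientation: [-90.0, 0.0, -96.2]
force: [0.6, -0.0, -4.0]
opening: 0.0435
```

step_arm:
  deltas: [0, 1, 0, 0, 0, 0, 0.8, 0, 0, 0, 0, 0, 0, 0.8, 0, 0, 0, 0, 0, 0, 0.8]

```text
t: 10.2
ee_pos: [0.5057, 0.2574, 0.0625]
orientation: [-90.0, -0.0, -96.2]
force: [-0.6, 0.2, -3.0]
opening: 0.0435
```

step_arm:
  deltas: [0, 1, 0, 0, 0, 0, 0.8, 0, 0, 0, 0, 0, 0, 0.8, 0, 0, 0, 0, 0, 0, 0.8]

```text
t: 10.5
ee_pos: [0.5057, 0.2574, 0.0615]
orientation: [-90.0, 0.0, -96.2]
force: [-0.2, 0.7, -3.3]
opening: 0.0435
```

step_arm:
  deltas: [0, 1, 0, 0, 0, 0, 0.8, 0, 0, 0, 0, 0, 0, 0.8, 0, 0, 0, 0, 0, 0, 0.8]

```text
t: 10.8
ee_pos: [0.5057, 0.2574, 0.0613]
orientation: [-90.0, 0.0, -96.2]
force: [-4.3, -1.6, 5.5]
opening: 0.0436
```

step_arm:
  deltas: [0, 1, 0, 0, 0, 0, 0.8, 0, 0, 0, 0, 0, 0, 0.8, 0, 0, 0, 0, 0, 0, 0.8]

```text
t: 11.1
ee_pos: [0.5057, 0.2575, 0.0613]
orientation: [-90.0, 0.1, -96.2]
force: [-6.2, -3.0, 14.5]
opening: 0.0434
```

It stopped at TCP z = 0.0613, exactly the expected home height (0.0213 + 0.040), with a firm reaction force. I'll check by picture before letting go.

Run:
```python
from h import *
from cell import robot, vision
d=vision.get_image('scene')
cv2.imwrite('pics/s5z.png',cv2.resize(d['pixels'][190:340,400:600,::-1],(800,600),interpolation=cv2.INTER_CUBIC))
```

```text
(no output)
```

View pics/s5z.png

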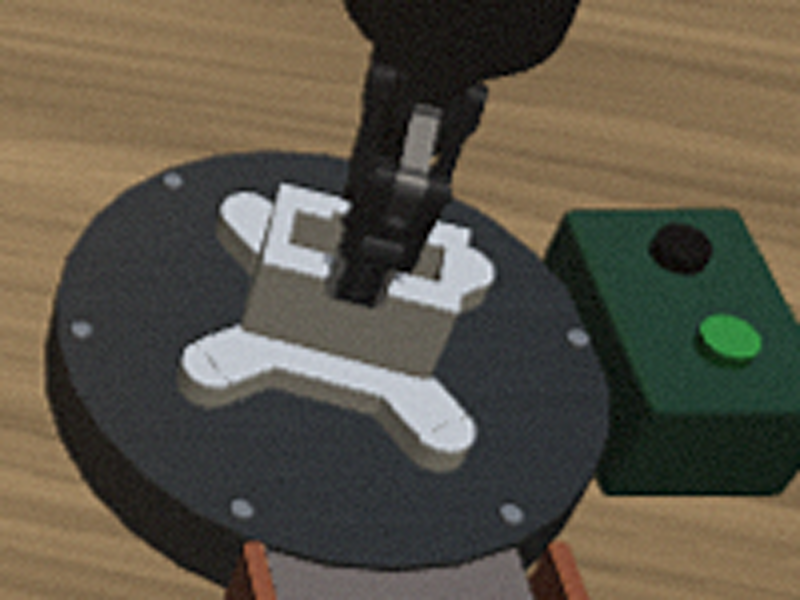

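The wheel lies flat on the deck: hub top at crop (360,245), arms resting on the deck, stub inside the bore. Releasing.

step_arm:
  deltas: [0, -1, 0, 0, 0, 0, 0.8, 0, 0, 0, 0, 0, 0, 0.5, 0, 0, 0, 0, 0, 0, 0.3, 0, 0, 0, 0, 0, 0, 0, 0, 0, 0, 0, 0, 0, 0, 0, 0, 0, 0, 0, 0, 0, 0, 0, 0, 0, 0, 0, 0]

```text
t: 11.85
ee_pos: [0.5057, 0.2574, 0.0604]
orientation: [-90.0, -0.0, -96.2]
force: [0.7, 0.3, -0.1]
opening: 0.0853
```

step_arm:
  deltas: [0, -10, 0, 0, 0, 0, 0, 0, -30, 0, 0, 0, 0, 0, 0, -40, 0, 0, 0, 0, 0, 0, -40, 0, 0, 0, 0, 0, 0, -40, 0, 0, 0, 0, 0, 0, 0, 0, 0, 0, 0, 0, 0, 0, 0, 0, 0, 0, 0]

```text
t: 12.55
ee_pos: [0.5061, 0.2577, 0.222]
orientation: [-89.9, 0.1, -96.2]
force: [0.6, -0.0, -0.0]
opening: 0.0856
```

Run:
```python
from h import *
from cell import robot, vision
d=vision.get_image('scene')
cv2.imwrite('pics/s6z.png',cv2.resize(d['pixels'][190:340,400:600,::-1],(800,600),interpolation=cv2.INTER_CUBIC))
s=robot.state();print(s['t'],s['ee_pos'],s['opening'],s['force'])
```

```text
12.6 [0.50527939 0.25732923 0.22059864] 0.08545383516439575 [-0.360634    0.63533704 -0.39222283]
```

View pics/s6z.png

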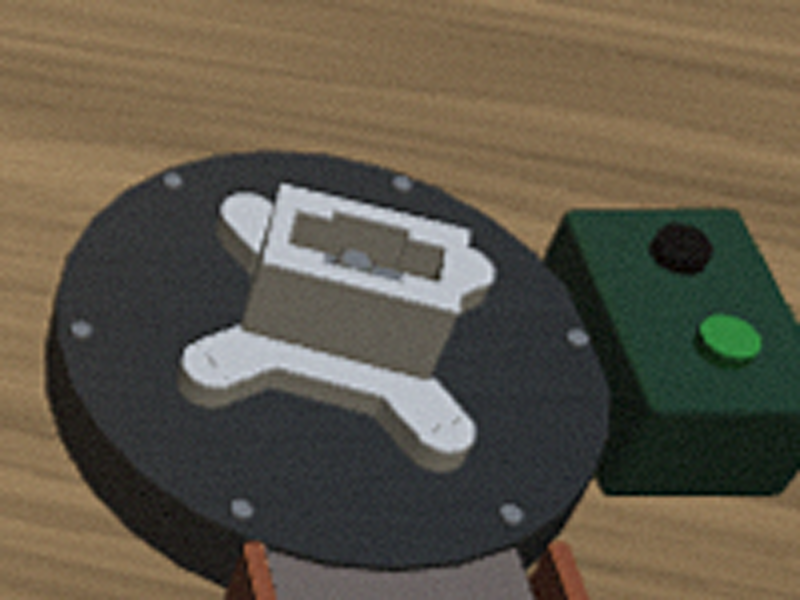

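The wheel sits flat with the stub's tip visible in the bore at crop (355,262). One last size and height check, then I'll hand in.

Run:
```python
from h import *
from cell import robot, vision, ticket
d=vision.get_image('scene')
for z in(.095,.100):
    P=ray(d,np.array([(282,183),(470,232),(457,312),(260,263)])/4+(400,190)-.4,z); print(z,P.mean(0).round(4),[np.linalg.norm(P[i]-P[(i+1)%4]).round(4) for i in range(4)],np.degrees(np.arctan2(*(P[2]-P[3])[:2][::-1])))
px=d['pixels'].astype(int)
a=cv2.imread('pics/scene0.png')[:,:,::-1].astype(int); print('wheel8 diff',abs(px-a)[235:320,215:315].mean())
print(ticket.finish_job())
```

```text
0.095 [0.5069 0.2577 0.095 ] [np.float64(0.0736), np.float64(0.0449), np.float64(0.074), np.float64(0.0474)] 84.04575949162222
0.1 [0.5119 0.2565 0.1   ] [np.float64(0.0729), np.float64(0.0445), np.float64(0.0733), np.float64(0.0469)] 84.04575949162212
wheel8 diff 3.1386666666666665
the job is handed in; nothing more can be done
None
```

The four-armed star wheel is on the stub, flat on the deck and fully home, and the job is handed in. It took about 12.7 s of the 38 s allowed.

I gripped the wheel by its hub's flat sides, turned it about 18 degrees to line the slot up with the keys, and lowered it onto the stub. It stopped at TCP z = 0.0613 m, the height expected from the grasp height plus the 40 mm deck. It was pressing with about 15 N at that point. I checked a picture before opening the fingers, then raised the arm clear.

**Last checks:**
- **Position:** the hub top measured at deck height plus 55 mm came out at (0.507, 0.258) m, within about 2 mm of the measured stub axis.
- **Fit:** the slot lies at 84 degrees, the same as the keys, and the stub's tip shows inside the bore.
- **Size:** the hub measured 74 x 46 mm at that height, but this check barely separates 95 mm from 100 mm. The proof that it is fully home is the stop height and the picture.
- **Robot:** the gripper was open and the force reading near zero.
- **Eight-toothed wheel:** it looks unchanged from the first picture.

**Disagreement:** the two cameras differed by 2 to 3 mm on positions. I went with the scene camera, which matched the arm's own reading at the grasp. No check failed.

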